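# Square up and lift a laminate stack

## Task

The three metal blanks (copper, silver, brass) lie in an untidy stack on the squaring block. Tap the stack's free end until all three blanks sit flush against the block's blue end stop, then pick up the whole stack by its sides with all the edges lined up, and finish holding it steady and level in the air, about 10 cm above the block. Leave everything else on the bench alone; the program finishes while still holding the stack.

Things in the scene. Friction and masses are not known exactly. Their poses are not given: they have to be found in the camera images.
- stop (a point): blue end stop of the fixed squaring block: 12 mm thick, 50 mm wide, its top 20 mm above the seat. The point lies on the middle of its flat face, at the height of the seat's top. x points level into the stop (the direction of tapping), z up. A flush blank's centre is 42 mm from this point towards -x
- seat (a point): dark steel seat of the same block; the point is the middle of its top face, 35 mm above the bench, axes as the stop's. 70 mm long (x), from the stop face to the free end, 30 mm wide (y): flush blanks overhang it by 14 mm at the free end and 8 mm on each long side. Under it a foot plate 130 x 70 mm, 8 mm high, reaching 35 mm beyond the seat's free end
- c_low (a point): copper blank, bottom of the stack: rectangular metal blank, 84 mm along its own x, 46 mm along its own y, 6 mm thick, about 0.2 kg; the point is its centre (half-way up), 3 mm above the seat's top. The blanks begin 6 to 20 mm short of the stop, up to 5 mm off to the side and a few degrees askew; sliding the stack takes a few newtons
- c_mid (a point): silver-grey blank, middle of the stack: rectangular metal blank, 84 mm along its own x, 46 mm along its own y, 6 mm thick, about 0.2 kg; the point is its centre (half-way up)
- c_top (a point): brass blank, top of the stack: rectangular metal blank, 84 mm along its own x, 46 mm along its own y, 6 mm thick, about 0.2 kg; the point is its centre (half-way up); its upper face is 18 mm above the seat's top
- beaker: silver beaker standing beside the block, 70 mm across, 85 mm high; origin at the centre of its underside; leave alone
- hammer: hammer lying on the right of the bench, 260 mm long; origin under its middle; leave alone
- bangle: silver bangle, a ring 72 mm across and 14 mm high, on the right of the bench; origin at the centre of its underside; leave alone
- flux: small jar with a black cap, 56 mm across, 70 mm high, on the left of the bench; origin at the centre of its underside; leave alone
- driver: screwdriver lying on the left of the bench; origin under its middle; leave alone
Things that resemble listed ones, but are neither listed nor needed, are in the scene too. Of the things like the part that bears c_top, leave any that is white; of the rest the smaller one is meant.

How it is judged:
On the way:
1. all three blanks lie on the seat with their ends flush with the stop (within 3 mm) (x of c_low in the frame of stop between -0.045 and -0.039 m and z of each of c_low, c_mid, c_top in the frame of stop below 0.02 m and x of c_mid in the frame of stop between -0.045 and -0.039 m and x of c_top in the frame of stop between -0.045 and -0.039 m), for 0.2 s.
At the end, for the whole second after the job is handed in: Fingers hold the stack off the block: every blank's centre 80 mm or more above the seat, level within 0.12 rad, still (under 30 mm/s, 0.15 rad/s), not touching the block; blank centres within 4 mm of one another along and across, turned under 0.07 rad to one another (x of c_low in the frame of c_mid between -0.004 and 0.004 m and y of c_low in the frame of c_mid between -0.004 and 0.004 m and angle between the x axis of c_low and the x axis of c_mid, either way round below 0.07 rad and x of c_mid in the frame of c_top between -0.004 and 0.004 m and y of c_mid in the frame of c_top between -0.004 and 0.004 m and angle between the x axis of each of c_mid, c_low and the x axis of c_top, either way round below 0.07 rad and x of c_low in the frame of c_top between -0.004 and 0.004 m and y of c_low in the frame of c_top between -0.004 and 0.004 m and z of each of c_low, c_mid, c_top in the frame of stop above 0.08 m and angle between each of c_low, c_mid, c_top's own z axis and vertical below 0.12 rad and linear speed of each of blank_low, blank_mid, blank_top below 0.03 m/s and angular speed of each of blank_low, blank_mid, blank_top below 0.15 rad/s and contact force between each of blank_low, blank_mid, blank_top and block below 0.05 N and contact force between blank_low and the fingers above 1 N); the arm keeps its last pose, push and grip.
It fails at once if the silver beaker was moved more than 20 mm or tipped (distance of beaker from where it was at the start of the episode above 0.02 m or angle between beaker's own z axis and vertical above 0.3 rad).
It fails at once if another thing on the bench was moved more than 25 mm (distance of any of hammer, bangle, flux, driver from where it was at the start of the episode above 0.025 m).
It also fails if it takes over 42 s, if anything falls off the work surface, if the arm or the gripper's body presses on something with over 40 N, if the wrist force passes 120 N, or if a joint passes its speed limit or range.

## Robot

A 6-joint arm with a two-finger parallel gripper is mounted at the origin on the work surface. World frame = base frame: x ahead of the robot, y to its left, z up, the work surface at z = 0. Lengths are in m, angles in rad, forces in N, time in s.
With the tool pointing down it reaches from about 0.35 to 0.85 m from the base axis. Payload 8.1 kg.
Tool frame: the origin (TCP) lies midway between the tips of the shut fingers; the grasp point (between the pads) lies 19 mm behind it; x points along the fingers, y is the direction in which the jaws open and shut, and the axes are right-handed (so a half turn about x gives the same grasp; the last joint's range is limited). The gripper opens to 93 mm and grips with 3 to 60 N. Pads are 15 mm wide; open, the fingers measure 128 mm over their backs; the gripper's body (75 mm by 188 mm) begins 65 mm behind the grasp point.
Start: joints at [1.216, 0.13, 1.488, -0, 1.523, -0.085], TCP at [0.16, 0.578, 0.219] pointing down, gripper open.
Joint ranges: [-2.96, 2.96], [-0.89, 2.26], [0.02, 2.5], [-1.34, 4.48], [0, 2.73], [-2.66, 2.66]. Speed limits (rad/s): [2.39, 2.39, 2.79, 3.14, 3.14, 3.14].

## Interface

Orientations are given as a rotation vector (axis times angle).
In Python, from plant import ctrl gives the robot as it stands.
- The arm moves only by the tool send_rows, never from a script. Its argument "increments" is a list that holds one entry, the list of rows, each a list of 7 numbers: the closure, from 0 (fully open) to 1 (shut), then the shift along the world's x, y, z as a fraction of full scale, then the turn, a rotation vector about the world's x, y, z as a fraction of full scale. In form: [[[claw, dx, dy, dz, ax, ay, az], ...]]. A call has 1 to 8 rows; each row is the pose to reach, as a shift and turn from the pose commanded when the call began; what a row does not reach only later rows make up. Full scale, the value 1, is 75 cm for a shift and 90 degrees for a turn. A row lasts 1/10 s, in which the tool goes at most 50 mm and 8.59 degrees, less where a joint would pass 70% of its speed; a pose out of reach is approached as far as the arm can. A call with a number of a shift or a turn outside -1 to 1 is refused whole. A call with a gripper value outside its range is refused whole. The fingers move at their own pace and stop on an object; "force" is the grip in N (left out, the last holds). Time passes only in rows, so rows that repeat a pose let the fingers close. It gives the time, the measured TCP pose, the force and the opening at its end, in the units of the state.
- ctrl.observe(): the state, without advancing time (a new reading comes with each control period).
- ctrl.grab_frame(name): name is "scene" or "top"; returns the picture (384x512x3 uint8, red, green, blue); there is no depth.
- ctrl.get_calibration(name): a dict with "fovy" (degrees; the focal length in pixels is half the picture's height over the tangent of half this angle, whatever the lens; pixels are square), "cx", "cy" (the principal point, pixels), "R" (3x3) and "t" (3): a world point X has camera coordinates R X + t. Camera axes: x right, y down, z forward; pixel columns grow to the right and rows downward; lengths in m; the calibration is good to about 2 mm. A picture is of the moment at which its call begins. get_calibration takes no time and is no camera call.
- ctrl.sign_off(): hands the job in, once; it reports no verdict.
Trained networks look in the newest picture that a camera, given by its name, has taken for a name from the list of things; names that differ only in an ending like _2 or _b are one class to them, and where a whole thing is asked for, a point or a joint stands for the part that bears it (a point fixed in the world has none). Each returns a list of dicts, best first, with "confidence" (0 to 1); they miss things now and then, are a little off and sometimes report something else, mostly with a low value. They report only what shows in the picture. A call takes as long as a camera call. They do not tell look-alikes from the thing itself.
- ctrl.look_for(camera, thing): "position" ([row, column] in pixels, amid what is visible of it).
The state is a dict: "t": time; "joint_positions": joint angles; "qd": joint speeds; "joint_torque": joint torques, N m; "position": TCP position; "eef_rot": TCP orientation; "force": force on the tool from outside, world axes, zero at the start; "moment": the same for the moment, N m; "finger_gap": finger opening in m.
Only numpy, scipy, OpenCV 4.12 (cv2) and the standard library are available. Lean on these libraries where they do the work, as an engineer would, in place of code of your own. Each camera call takes 0.05 s, during which the arm holds its last target.

## Working session

There is one attempt and no reset: what is moved stays moved. The work goes in short steps, Python scripts to look and compute and a tool call to move; the robot and the scene stay as the last step left them, time stands still between calls to the robot, and variables do not carry over. Pictures are saved under pics/ and viewed, and the job is handed in when it is done.

Besides the shell and the picture viewer there is one more tool, called after ">>>" in YAML: its name, and indented under it one key for each argument. send_rows: Moves the arm, as the interface text tells. Its arguments: {"type":"object","properties":{"increments":{"type":"array","items":{"type":"array","items":{"type":"array","items":{"type":"number","minimum":-1,"maximum":1}}}},"force":{"type":"number"}},"required":["increments"]}

```bash
mkdir -p pics; ls
cat > h.py <<'E'
import numpy as np, cv2
from plant import ctrl
def save(img,name,crop=None,scale=1):
    im=img[:,:,::-1]
    if crop: r0,r1,c0,c1=crop; im=im[r0:r1,c0:c1]
    im=cv2.resize(im,None,fx=scale,fy=scale,interpolation=cv2.INTER_CUBIC)
    cv2.imwrite('pics/'+name,im)
def K(cam):
    c=ctrl.get_calibration(cam); f=192/np.tan(np.radians(c['fovy'])/2)
    return f,c['cx'],c['cy'],np.array(c['R']),np.array(c['t'])
def ray(cam,r,c,z):
    f,cx,cy,R,t=K(cam); d=R.T@np.array([(c-cx)/f,(r-cy)/f,1]); o=-R.T@t
    return o+d*(z-o[2])/d[2]
def proj(cam,X):
    f,cx,cy,R,t=K(cam); p=R@np.array(X)+t
    return np.array([cy+f*p[1]/p[2],cx+f*p[0]/p[2]])
E
python3 - <<'E'
from h import *
for n in ('scene','top'):
    im=ctrl.grab_frame(n); save(im,n+'0.png',scale=1.5); np.save(n+'.npy',im)
    print(n,ctrl.get_calibration(n))
    for th in ('seat','stop','c_top','c_mid','c_low','beaker','hammer','bangle','flux','driver'):
        print(th,[(np.round(d['position'],1).tolist(),round(d['confidence'],2)) for d in ctrl.look_for(n,th)])
print(ctrl.observe())
E
```

```text
pics
scene {'fovy': 57.05249520986083, 'cx': 254.53947084824995, 'cy': 187.04711422524835, 'R': array([[-0.38250664,  0.92393965, -0.00491782],
       [ 0.62380354,  0.25431801, -0.73904769],
       [-0.68158478, -0.2857584 , -0.67363516]]), 't': array([ 0.17333397, -0.29106284,  1.47344272])}
seat [([210.1, 262.4], 0.55)]
stop [([214.3, 267.1], 0.78)]
c_top [([194.9, 270.8], 0.75), ([196.1, 325.2], 0.64), ([185.4, 231.9], 0.59)]
c_mid [([212.2, 267.2], 0.61)]
c_low [([160.1, 166.9], 0.73), ([212.6, 269.7], 0.36)]
beaker [([231.3, 313.9], 0.84)]
hammer [([160.8, 166.4], 0.82)]
bangle [([194.4, 103.2], 0.49)]
flux [([262.7, 390.3], 0.7)]
driver [([198.4, 400.8], 0.67)]
top {'fovy': 50.140094234055375, 'cx': 261.39910484465184, 'cy': 190.95601956707827, 'R': array([[-0.02223599, -0.99967707, -0.01230094],
       [-0.98237894,  0.02413177, -0.18533556],
       [ 0.18557256,  0.00796306, -0.9825983 ]]), 't': array([0.05411413, 0.55460844, 1.47397902])}
seat [([187.3, 251.8], 0.69)]
stop [([196.4, 256.4], 0.79)]
c_top [([198.3, 247.9], 0.84), ([211.5, 290.0], 0.83), ([228.9, 216.5], 0.67)]
c_mid []
c_low []
beaker [([174.2, 207.5], 0.6), ([162.5, 377.9], 0.38)]
hammer [([223.3, 371.6], 0.65)]
bangle []
flux [([178.0, 154.1], 0.54)]
driver [([250.5, 150.2], 0.63), ([198.3, 247.5], 0.29)]
{'t': 1.1, 'joint_positions': array([ 1.21563999e+00,  1.30406276e-01,  1.48821675e+00, -8.69504938e-06,
        1.52302625e+00, -8.54036404e-02]), 'qd': array([-0.00039453,  0.00025885,  0.00047493, -0.00043869, -0.00136808,
        0.00067401]), 'joint_torque': array([-1.32428384e-03, -5.59771585e+01, -4.92059290e+01,  7.69350235e-02,
        2.25430290e-02,  4.53486848e-05]), 'position': array([0.15987463, 0.5782932 , 0.21862226]), 'eef_rot': array([ 0.21170203,  1.56040848, -0.21179202]), 'force': array([ 0.36583163, -0.10146083,  0.73795808]), 'moment': array([ 0.00490958, -0.03335605,  0.04032615]), 'finger_gap': 0.09282768195402394}
```

View pics/scene0.png

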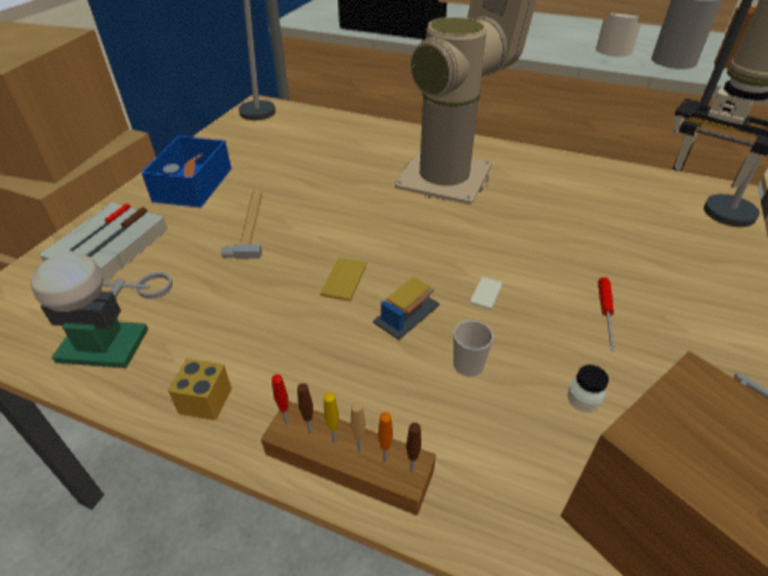

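View pics/top0.png

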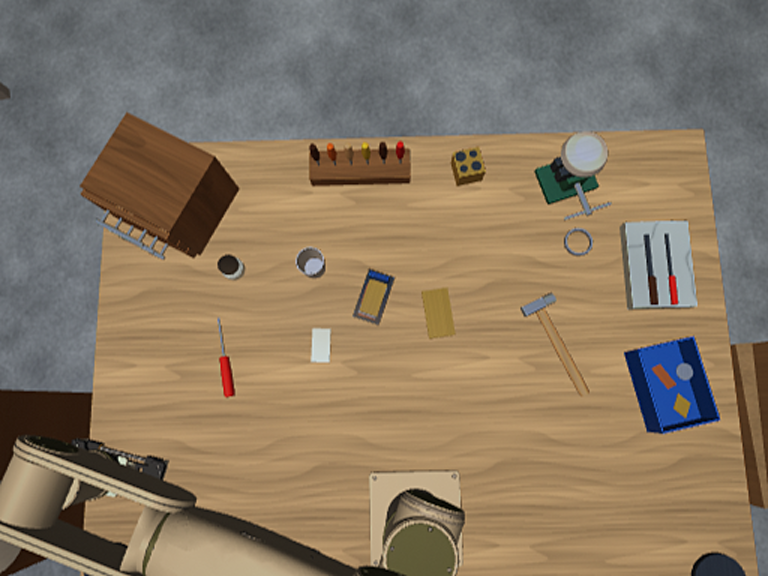

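Run:
```python
from h import *
a=np.load('scene.npy');b=np.load('top.npy')
save(a,'s1.png',(165,255,210,350),5.5); save(b,'t1.png',(150,250,180,310),6)
```

```text
(no output)
```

View pics/s1.png

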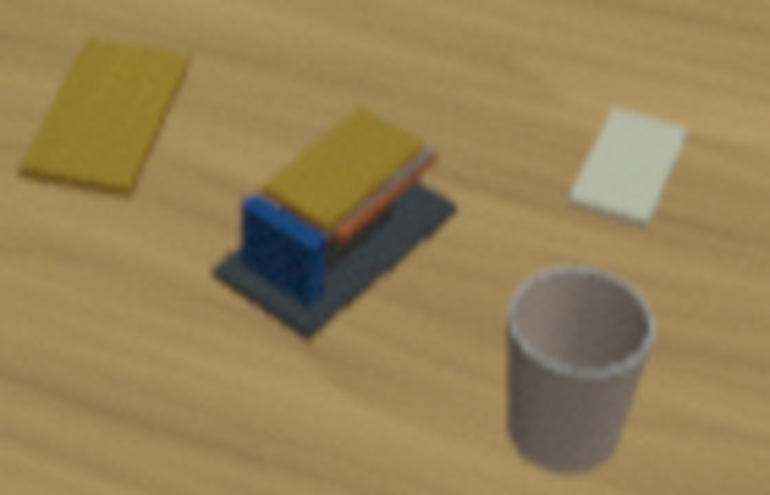

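View pics/t1.png

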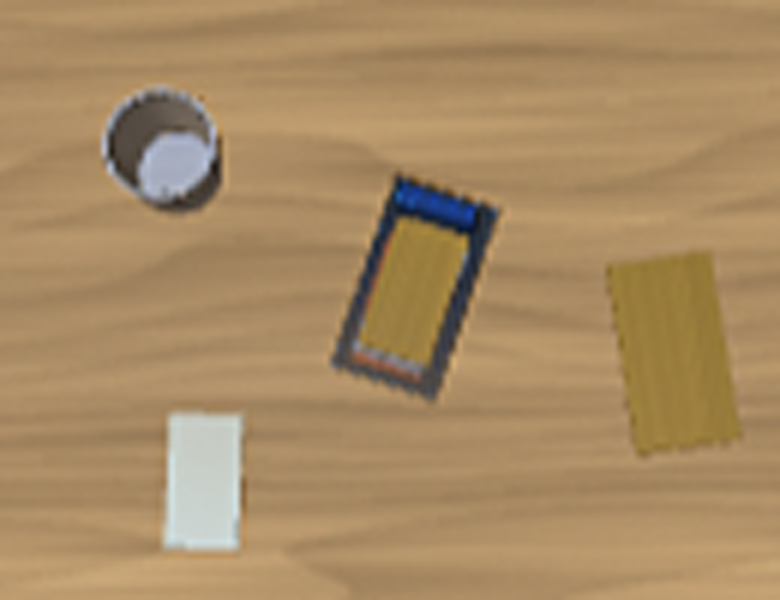

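```bash
cat > fit.py <<'E'
from h import *
from scipy.optimize import least_squares
def W(p,l):
    c,s=np.cos(p[2]),np.sin(p[2]); return np.array([p[0]+c*l[0]-s*l[1],p[1]+s*l[0]+c*l[1],l[2]])
# stop frame local, z world
T=lambda u,v:(150+(v+.5)/6-.5,180+(u+.5)/6-.5)
S=lambda u,v:(165+(v+.5)/5.5-.5,210+(u+.5)/5.5-.5)
obs=[('top',(.025,.035,.008),T(395,175)),('top',(.025,-.035,.008),T(500,210)),('top',(-.105,-.035,.008),T(435,402)),('top',(-.105,.035,.008),T(334,366)),
('scene',(-.105,.035,.008),S(457,208)),('scene',(.012,.025,.055),S(326,240)),('scene',(.012,-.025,.055),S(246,201)),('scene',(.025,.035,.008),S(312,333)),('scene',(.025,-.035,.008),S(213,270))]
if __name__=='__main__':
    r=least_squares(lambda p:np.concatenate([proj(c,W(p,l))-np.array(o) for c,l,o in obs]),[.5,0,0],loss='soft_l1')
    print(r.x); print(r.fun.reshape(-1,2).round(2))
    for cam in('top','scene'):
        ob=[o for o in obs if o[0]==cam]
        q=least_squares(lambda p:np.concatenate([proj(c,W(p,l))-np.array(o) for c,l,o in ob]),[.5,0,0]); print(cam,q.x)
    p=r.x
    for cam,crop,sc in(('top',(150,250,180,310),6),('scene',(165,255,210,350),5.5)):
        im=np.load(cam+'.npy'); r0,r1,c0,c1=crop; im=cv2.resize(im[r0:r1,c0:c1,::-1],None,fx=sc,fy=sc,interpolation=cv2.INTER_CUBIC)
        def box(x0,x1,y0,y1,z,col):
            pts=[]
            for l in((x0,y0,z),(x1,y0,z),(x1,y1,z),(x0,y1,z)):
                a=proj(cam,W(p,l)); pts.append([(a[1]-c0+.5)*sc-.5,(a[0]-r0+.5)*sc-.5])
            cv2.polylines(im,[np.array(pts).astype(int)],True,col,1)
        box(-.105,.025,-.035,.035,.008,(255,255,255)); box(0,.012,-.025,.025,.055,(255,0,255)); box(-.084,0,-.023,.023,.053,(0,255,0))
        cv2.imwrite('pics/fit_%s.png'%cam,im)
E
python3 fit.py
```

```text
[ 0.57640272  0.07744617 -0.33183555]
[[ 0.5  -0.1 ]
 [ 0.05 -0.29]
 [ 0.14  0.1 ]
 [ 0.58 -0.6 ]
 [-0.96  0.67]
 [ 1.63 -2.02]
 [ 0.54 -0.65]
 [ 0.1  -0.02]
 [-0.08  0.07]]
top [ 0.57753604  0.07635764 -0.33744825]
scene [ 0.57492633  0.07818326 -0.32516077]
```

```bash
python3 -c "
import cv2,numpy as np
a=cv2.imread('pics/fit_top.png');b=cv2.imread('pics/fit_scene.png');print(a.shape,b.shape)"
```

```text
(600, 780, 3) (495, 770, 3)
```

View pics/fit_top.png

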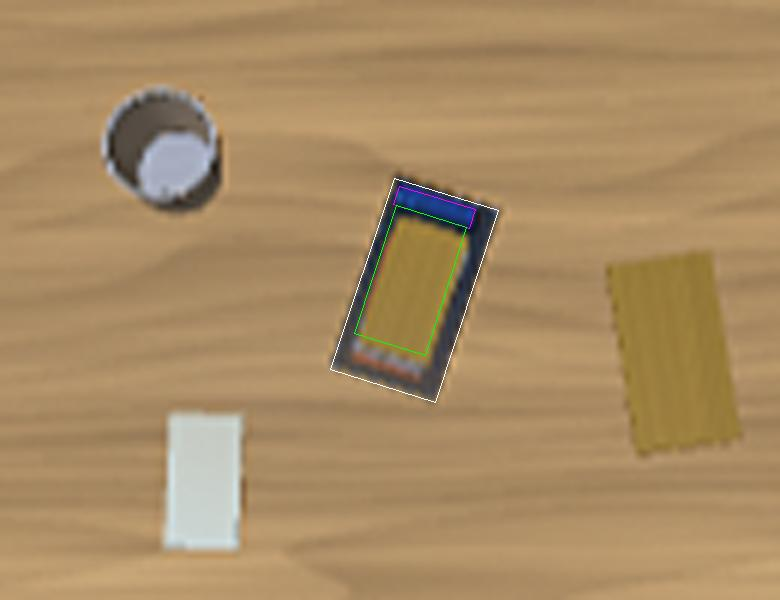

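View pics/fit_scene.png

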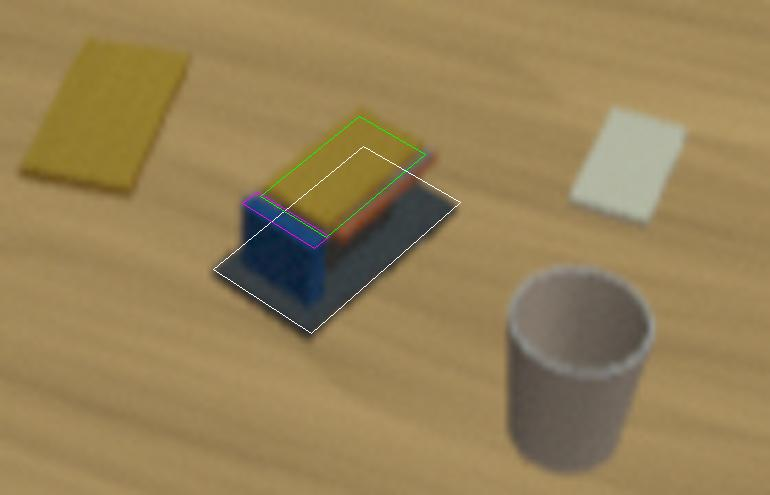

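```bash
sed -i "s/('scene',(.012,.025,.055),S(326,240))/('scene',(.0,.025,.055),S(326,240))/" fit.py; python3 fit.py
python3 - <<'E'
from h import *; from fit import W
from scipy.spatial.transform import Rotation as Ro
o=ctrl.observe(); R=Ro.from_rotvec(o['eef_rot']).as_matrix(); print(R.round(3))
print('tool y yaw',np.arctan2(R[1,1],R[0,1]))
p=[.577,.077,-.336]
b=ray('top',174.2,207.5,.05); print('beaker',b)
c,s=np.cos(p[2]),np.sin(p[2]); d=b[:2]-p[:2]; print('beaker in stop frame',c*d[0]+s*d[1],-s*d[0]+c*d[1])
for x in(-.130,-.042):print(W(p,(x,0,.2)))
# corners of blanks top view: brass top z .053 ; far and near edges
T=lambda u,v:(150+(v+.5)/6-.5,180+(u+.5)/6-.5)
for n,(u,v),z in[('b FL',(397,217),.053),('b FR',(468,238),.053),('b NR',(430,367),.053),('b NL',(357,340),.053),('s NL',(354,352),.047),('s NR',(424,374),.047),('c NL',(352,364),.041),('c NR',(420,380),.041)]:
    b=ray('top',*T(u,v),z)[:2]-p[:2]; print(n,(1000*np.array([c*b[0]+s*b[1],-s*b[0]+c*b[1]])).round(1))
E
```

```text
[ 0.57732476  0.07692677 -0.33882807]
[[ 0.22  0.09]
 [-0.11 -0.13]
 [-0.11  0.03]
 [ 0.21 -0.63]
 [-0.66  0.56]
 [-0.46  0.36]
 [ 0.65 -0.92]
 [ 0.28 -0.4 ]
 [ 0.01 -0.2 ]]
top [ 0.57753604  0.07635764 -0.33744825]
scene [ 0.57715589  0.07725481 -0.34480631]
[[-0.     0.266  0.964]
 [-0.     0.964 -0.266]
 [-1.    -0.     0.   ]]
tool y yaw 1.3010440476874665
beaker [0.62518955 0.2422788  0.05      ]
beaker in stop frame -0.008999795392211928 0.17192532409363345
[0.45426946 0.11986274 0.2       ]
[0.5373486  0.09084796 0.2       ]
b FL [-7.5 20.7]
b FR [ -6.6 -25.4]
b NR [-90.4 -28.2]
b NL [-88.3  19.8]
s NL [-95.3  19.8]
s NR [-95.  -25.6]
c NL [-102.1   19.3]
c NR [-98.6 -24. ]
```

>>> send_rows:
  increments:
    - [[1,0.3917,-0.6151,-0.05,0,0,-0.0434],[1,0.3917,-0.6151,-0.05,0,0,-0.0434],[1,0.3917,-0.6151,-0.05,0,0,-0.0434],[1,0.3917,-0.6151,-0.05,0,0,-0.0434],[1,0.3917,-0.6151,-0.05,0,0,-0.0434],[1,0.3917,-0.6151,-0.05,0,0,-0.0434],[1,0.3917,-0.6151,-0.05,0,0,-0.0434],[1,0.3917,-0.6151,-0.05,0,0,-0.0434]]
  force: 30

```text
t: 1.9
position: [0.375, 0.24, 0.1915]
eef_rot: [0.266, 1.554, -0.264]
force: [0.7, 0.5, 0.4]
finger_gap: 0.0331
```

>>> send_rows:
  increments:
    - [[1,0,0,0,0,0,0]]

```text
t: 2.0
position: [0.3769, 0.2368, 0.191]
eef_rot: [0.269, 1.553, -0.272]
force: [-0.3, -0.0, -0.4]
finger_gap: 0.0256
```

```bash
cat > st.py <<'E'
from h import *
from scipy.spatial.transform import Rotation as Ro
o=ctrl.observe(); R=Ro.from_rotvec(o['eef_rot']).as_matrix()
p=[.5773,.0767,-.338]; c,s=np.cos(p[2]),np.sin(p[2]); d=o['position'][:2]-p[:2]
yaw=np.arctan2(R[1,1],R[0,1])
f=o['force']
print('t',o['t'],'pos',o['position'].round(4),'stopframe mm',(1000*np.array([c*d[0]+s*d[1],-s*d[0]+c*d[1]])).round(1),'yaw err',round(yaw-np.pi/2-p[2],4),'tilt',R[:2,0].round(3),'F blk',[round(v,2) for v in (c*f[0]+s*f[1],-s*f[0]+c*f[1],f[2])],'gap',round(o['finger_gap'],4), 'q6',o['joint_positions'][5])
E
python3 st.py
```

```text
t 2.0 pos [0.3769 0.2368 0.191 ] stopframe mm [-242.2   84.6] yaw err -0.007 tilt [ 0.001 -0.002] F blk [np.float64(-0.23), np.float64(-0.13), np.float64(-0.35)] gap 0.0256 q6 -0.7781137081998597
```

>>> send_rows:
  increments:
    - [[1,0.1024,-0.1597,-0.05,0,0,0.0045],[1,0.1024,-0.1597,-0.05,0,0,0.0045],[1,0.1024,-0.1597,-0.05,0,0,0.0045],[1,0.1024,-0.1597,-0.08,0,0,0.0045],[1,0.1024,-0.1597,-0.14,0,0,0.0045],[1,0.1024,-0.1597,-0.19,0,0,0.0045],[1,0.1024,-0.1597,-0.2253,0,0,0.0045],[1,0.1024,-0.1597,-0.2253,0,0,0.0045]]

```text
t: 2.8
position: [0.4471, 0.122, 0.0183]
eef_rot: [0.258, 1.563, -0.261]
force: [-0.9, 0.9, -0.3]
finger_gap: 0.0003
```

```bash
python3 st.py
python3 - <<'E'
from h import *
for n,cr in(('top',(150,250,180,310)),('scene',(135,245,210,350))):
    im=ctrl.grab_frame(n); save(im,n+'2.png',cr,4)
a=cv2.imread('pics/top2.png');b=cv2.imread('pics/scene2.png')
print(a.shape,b.shape)
E
```

```text
t 2.8 pos [0.4471 0.122  0.0183] stopframe mm [-137.8   -0.4] yaw err 0.0075 tilt [-0.008 -0.001] F blk [np.float64(-1.18), np.float64(0.49), np.float64(-0.28)] gap 0.0003 q6 -1.0847753175568728
(400, 520, 3) (440, 560, 3)
```

View pics/scene2.png

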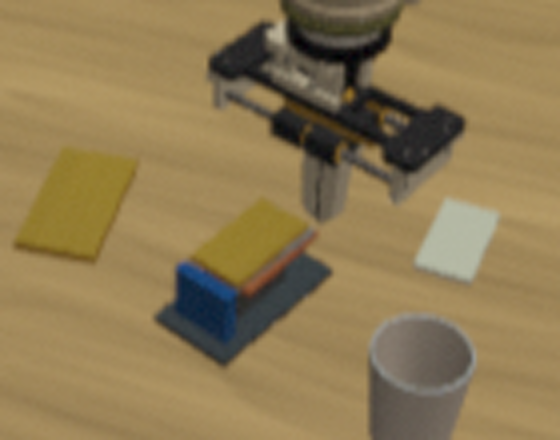

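View pics/top2.png

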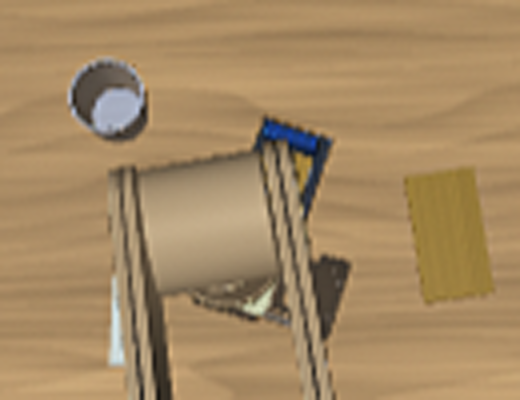

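```bash
python3 st.py
```

```text
t 2.9 pos [0.4508 0.1225 0.0227] stopframe mm [-134.5    1.3] yaw err 0.0077 tilt [-0.001  0.   ] F blk [np.float64(0.47), np.float64(0.49), np.float64(0.07)] gap 0.0007 q6 -1.085163345516475
```

>>> send_rows:
  increments:
    - [[1,0.0115,-0.008,0,0,0,-0.0049],[1,0.022,-0.0115,0,0,0,-0.0049],[1,0.0285,-0.014,0,0,0,-0.0049],[1,0.0339,-0.0161,0,0,0,-0.0049],[1,0.0339,-0.0161,0,0,0,-0.0049]]

```text
t: 3.4
position: [0.4774, 0.1096, 0.0227]
eef_rot: [0.266, 1.553, -0.266]
force: [-0.3, -0.7, -0.1]
finger_gap: 0.0006
```

```bash
python3 st.py
```

```text
t 3.4 pos [0.4774 0.1096 0.0227] stopframe mm [-105.1   -2.1] yaw err -0.0012 tilt [0.001 0.   ] F blk [np.float64(-0.02), np.float64(-0.75), np.float64(-0.09)] gap 0.0006 q6 -1.110668072769123
```

>>> send_rows:
  increments:
    - [[1,0.0025,-0.0009,0,0,0,0],[1,0.005,-0.0018,0,0,0,0],[1,0.0075,-0.0026,0,0,0,0],[1,0.01,-0.0035,0,0,0,0]]

```text
t: 3.8
position: [0.4837, 0.1073, 0.0221]
eef_rot: [0.266, 1.555, -0.266]
force: [-2.6, 0.5, 0.8]
finger_gap: 0.0005
```

```bash
python3 st.py
```

```text
t 3.8 pos [0.4837 0.1073 0.0221] stopframe mm [-98.4  -2.2] yaw err -0.0004 tilt [-0.001  0.   ] F blk [np.float64(-2.56), np.float64(-0.42), np.float64(0.79)] gap 0.0005 q6 -1.117770459673879
```

>>> send_rows:
  increments:
    - [[1,0.0025,-0.0009,0,0,0,0],[1,0.005,-0.0018,0,0,0,0],[1,0.005,-0.0018,0,0,0,0]]

```text
t: 4.1
position: [0.4868, 0.1058, 0.0218]
eef_rot: [0.265, 1.557, -0.266]
force: [-5.2, -0.0, 2.0]
finger_gap: 0.0009
```

```bash
python3 st.py
```

```text
t 4.1 pos [0.4868 0.1058 0.0218] stopframe mm [-95.   -2.5] yaw err -0.0006 tilt [-0.002 -0.   ] F blk [np.float64(-4.85), np.float64(-1.74), np.float64(1.97)] gap 0.0009 q6 -1.1212818680406653
```

>>> send_rows:
  increments:
    - [[1,0.0013,-0.0004,0,0,0,0],[1,0.0025,-0.0009,0,0,0,0],[1,0.0025,-0.0009,0,0,0,0]]

```text
t: 4.4
position: [0.4876, 0.1053, 0.0214]
eef_rot: [0.265, 1.559, -0.266]
force: [-9.1, 2.2, 4.5]
finger_gap: 0.0008
```

```bash
python3 st.py
```

```text
t 4.4 pos [0.4876 0.1053 0.0214] stopframe mm [-94.1  -2.8] yaw err -0.0005 tilt [-0.004  0.   ] F blk [np.float64(-9.35), np.float64(-0.99), np.float64(4.52)] gap 0.0008 q6 -1.1230345629578615
```

```bash
python3 - <<'E'
from h import *
im=ctrl.grab_frame('scene'); np.save('scene3.npy',im); save(im,'scene3.png',(175,235,235,305),9)
E
python3 st.py
```

```text
t 4.45 pos [0.4875 0.1053 0.0214] stopframe mm [-94.2  -2.8] yaw err -0.0005 tilt [-0.004  0.   ] F blk [np.float64(-9.15), np.float64(-0.89), np.float64(3.52)] gap 0.0005 q6 -1.1230058146618693
```

View pics/scene3.png

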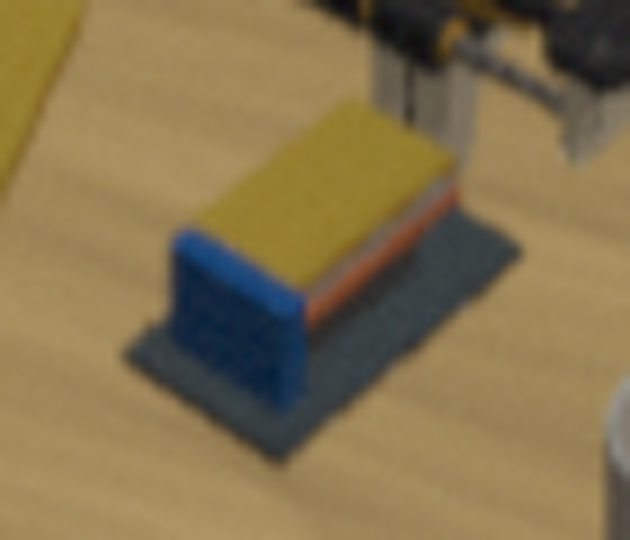

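>>> send_rows:
  increments:
    - [[1,0.0025,-0.0009,0,0,0,0],[1,0.005,-0.0018,0,0,0,0],[1,0.005,-0.0018,0,0,0,0]]

```text
t: 4.75
position: [0.4876, 0.1053, 0.0205]
eef_rot: [0.266, 1.567, -0.266]
force: [-24.7, 9.2, 12.9]
finger_gap: 0.0006
```

```bash
python3 st.py
```

```text
t 4.75 pos [0.4876 0.1053 0.0205] stopframe mm [-94.1  -2.8] yaw err -0.0002 tilt [-0.012  0.002] F blk [np.float64(-26.33), np.float64(0.54), np.float64(12.89)] gap 0.0006 q6 -1.1265081302664672
```

>>> send_rows:
  increments:
    - [[1,-0.012,0.0042,0,0,0,0],[1,-0.035,0.0123,0,0,0,0],[1,-0.045,0.0158,0.01,0,0,0],[0,-0.045,0.0158,0.06,0,0,0],[0,-0.045,0.0158,0.12,0,0,0],[0,-0.045,0.0158,0.12,0,0,0],[0,-0.045,0.0158,0.12,0,0,0]]

```text
t: 5.45
position: [0.4615, 0.1158, 0.1142]
eef_rot: [0.267, 1.55, -0.265]
force: [0.3, 0.1, -0.9]
finger_gap: 0.0278
```

```bash
python3 st.py;python3 - <<'E'
from h import *
im=ctrl.grab_frame('scene'); np.save('scene4.npy',im); save(im,'scene4.png',(175,235,235,305),9)
E
```

```text
t 5.45 pos [0.4615 0.1158 0.1142] stopframe mm [-122.2   -1.5] yaw err -0.0007 tilt [0.005 0.   ] F blk [np.float64(0.28), np.float64(0.23), np.float64(-0.88)] gap 0.0278 q6 -1.0937684013596918
```

View pics/scene4.png

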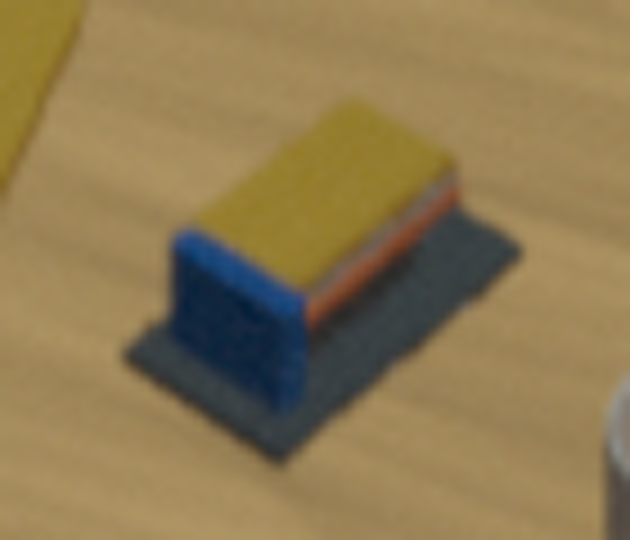

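>>> send_rows:
  increments:
    - [[0,0.05,-0.018,0,0,0,0],[0,0.1006,-0.0363,0,0,0,0],[0,0.1006,-0.0363,0,0,0,0],[0,0.1006,-0.0363,0,0,0,0],[0,0.1006,-0.0363,0,0,0,0],[0,0.1006,-0.0363,0,0,0,0]]

```text
t: 6.1
position: [0.5341, 0.0888, 0.1119]
eef_rot: [0.265, 1.555, -0.265]
force: [-0.5, 0.7, 0.2]
finger_gap: 0.0799
```

```bash
python3 st.py
```

```text
t 6.1 pos [0.5341 0.0888 0.1119] stopframe mm [-44.8  -2.9] yaw err -0.0001 tilt [-0.001 -0.   ] F blk [np.float64(-0.72), np.float64(0.45), np.float64(0.16)] gap 0.0799 q6 -1.1626831427126045
```

>>> send_rows:
  increments:
    - [[0,0.0037,-0.0006,-0.03,0,0,0],[0,0.0037,-0.0006,-0.06,0,0,0],[0,0.0037,-0.0006,-0.085,0,0,0],[0,0.0037,-0.0006,-0.105,0,0,0],[0,0.0037,-0.0006,-0.116,0,0,0],[0,0.0037,-0.0006,-0.116,0,0,0]]

```text
t: 6.7
position: [0.5368, 0.0881, 0.0243]
eef_rot: [0.265, 1.556, -0.266]
force: [0.2, 0.3, 0.0]
finger_gap: 0.0931
```

```bash
python3 st.py
```

```text
t 6.7 pos [0.5368 0.0881 0.0243] stopframe mm [-42.   -2.7] yaw err -0.0003 tilt [-0.002 -0.   ] F blk [np.float64(0.12), np.float64(0.32), np.float64(0.03)] gap 0.0931 q6 -1.1639935852584955
```

>>> send_rows:
  increments:
    - [[0.8,0,0,0,0,0,0],[0.8,0,0,0,0,0,0],[0.8,0,0,0,0,0,0],[0.8,0,0,0,0,0,0],[0.8,0,0,0,0,0,0],[0.8,0,0,0,0,0,0],[0.8,0,0,0,0,0,0],[0.8,0,0,0,0,0,0]]
  force: 15

```text
t: 7.5
position: [0.5379, 0.0881, 0.0254]
eef_rot: [0.266, 1.554, -0.266]
force: [-0.2, 0.3, 2.2]
finger_gap: 0.0458
```

```bash
python3 st.py
```

```text
t 7.5 pos [0.5379 0.0881 0.0254] stopframe mm [-40.9  -2.4] yaw err -0.0006 tilt [0. 0.] F blk [np.float64(-0.25), np.float64(0.24), np.float64(2.23)] gap 0.0458 q6 -1.1640615916110693
```

Run:
```python
from h import *
im=ctrl.grab_frame('scene'); np.save('scene5.npy',im); save(im,'scene5.png',(165,235,230,310),8)
```

```text
(no output)
```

View pics/scene5.png

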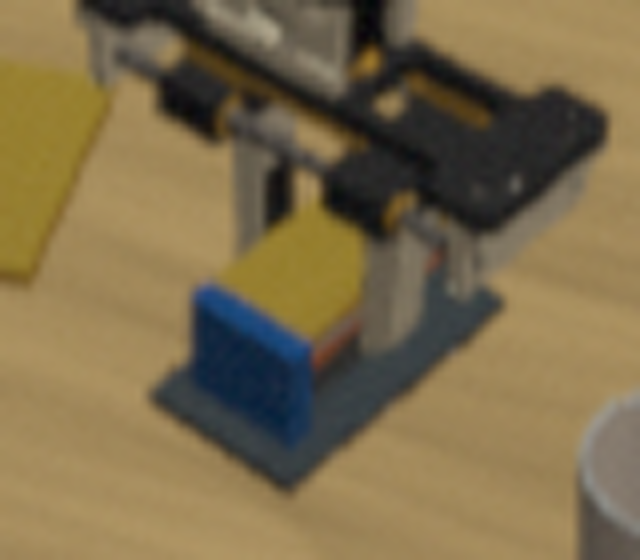

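>>> send_rows:
  increments:
    - [[1,0,0,0,0,0,0],[1,0,0,0,0,0,0],[1,0,0,0,0,0,0],[1,-0.0015,0.0005,0.003,0,0,0],[1,-0.004,0.0014,0.009,0,0,0],[1,-0.0063,0.0022,0.018,0,0,0],[1,-0.0063,0.0022,0.03,0,0,0],[1,-0.0063,0.0022,0.042,0,0,0]]
  force: 45

```text
t: 8.35
position: [0.5331, 0.0897, 0.0576]
eef_rot: [0.266, 1.554, -0.266]
force: [0.6, 0.7, -4.3]
finger_gap: 0.0457
```

```bash
python3 st.py
python3 - <<'E'
from h import *
im=ctrl.grab_frame('scene'); save(im,'scene6.png',(155,235,230,310),7)
E
```

```text
t 8.35 pos [0.5331 0.0897 0.0576] stopframe mm [-46.   -2.4] yaw err -0.0005 tilt [ 0. -0.] F blk [np.float64(0.31), np.float64(0.85), np.float64(-4.35)] gap 0.0457 q6 -1.1604082001576388
```

View pics/scene6.png

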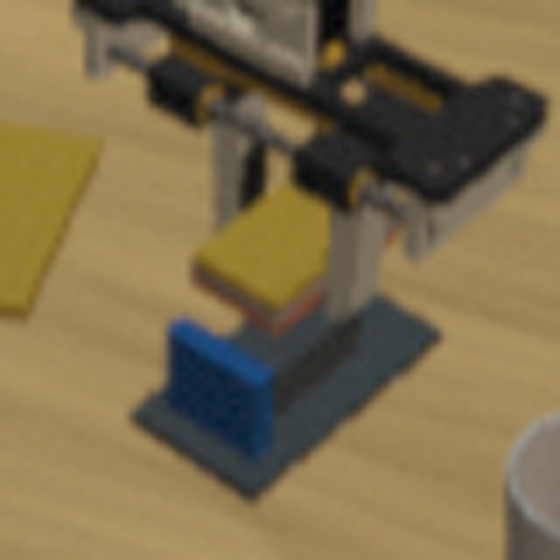

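>>> send_rows:
  increments:
    - [[1,0,0,0.013,0,0,0],[1,0,0,0.033,0,0,0],[1,0,0,0.053,0,0,0],[1,0,0,0.073,0,0,0],[1,0,0,0.087,0,0,0],[1,0,0,0.0933,0,0,0],[1,0,0,0.0933,0,0,0],[1,0,0,0.0933,0,0,0]]

```text
t: 9.2
position: [0.5327, 0.0896, 0.1262]
eef_rot: [0.266, 1.555, -0.266]
force: [-1.0, -0.7, -5.4]
finger_gap: 0.0457
```

>>> send_rows:
  increments:
    - [[1,0,0,0,0,0,0],[1,0,0,0,0,0,0],[1,0,0,0,0,0,0],[1,0,0,0,0,0,0]]

```text
t: 9.6
position: [0.5329, 0.0897, 0.1265]
eef_rot: [0.266, 1.555, -0.266]
force: [0.5, 0.5, -6.2]
finger_gap: 0.046
```

```bash
python3 st.py
python3 - <<'E'
from h import *
im=ctrl.grab_frame('scene'); save(im,'scene7.png',(130,230,230,320),7)
im=ctrl.grab_frame('top'); save(im,'top7.png',scale=1.5)
print(ctrl.observe()['qd'].round(4))
for th in ('beaker','hammer','flux','driver'):
    print(th,[(np.round(d['position'],1).tolist(),round(d['confidence'],2)) for d in ctrl.look_for('scene',th)])
E
python3 st.py
```

```text
t 9.6 pos [0.5329 0.0897 0.1265] stopframe mm [-46.1  -2.5] yaw err -0.0006 tilt [-0. -0.] F blk [np.float64(0.31), np.float64(0.62), np.float64(-6.23)] gap 0.046 q6 -1.160426445635794
[-0.001  -0.001  -0.0014  0.0022  0.0002 -0.0005]
beaker [([232.1, 313.8], 0.83)]
hammer [([164.4, 166.7], 0.7)]
flux [([261.5, 391.3], 0.83)]
driver [([197.1, 401.8], 0.65)]
t 9.9 pos [0.5331 0.0897 0.1268] stopframe mm [-46.   -2.4] yaw err -0.0006 tilt [0. 0.] F blk [np.float64(-1.09), np.float64(-0.81), np.float64(-5.32)] gap 0.0459 q6 -1.1604020756270104
```

View pics/scene7.png

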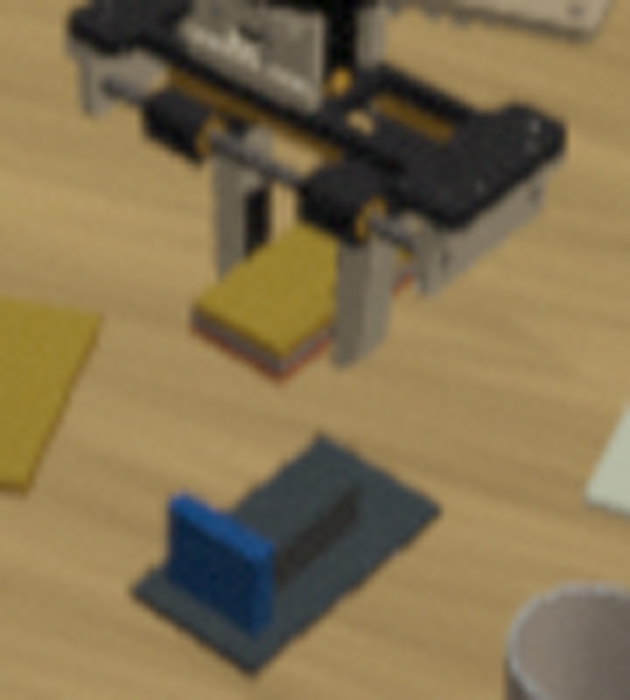

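```bash
python3 -c "
from plant import ctrl
print(ctrl.sign_off())"
```

```text
the job is handed in; nothing more can be done
None
```

The job is handed in. The gripper is holding all three blanks by their long sides about 10 cm above the block. No verdict is reported, so what follows rests on my own checks.

- **Tapping:** I pushed the free end with the shut fingers until the push force climbed from 9 N to 26 N with no further travel. That means the stack was hard against the stop; the picture taken after backing off also showed it flush.
- **Gripping:** I squeezed lightly at 15 N. The opening then read 45.8 mm against the 46 mm blanks, so the sides were lined up. I tightened to 45 N, drew back about 5 mm and lifted about 101 mm.
- **Last checks:**
  - The arm was still (joint speeds under 0.003 rad/s) and the tool showed no tilt.
  - The gap was steady at 45.9 mm.
  - The load was about 5 to 6 N, which fits three 0.2 kg blanks.
  - In the last picture all three blanks were in the grip with their front edges in line and clear of the block.
- **Other things on the bench:** The beaker, flux jar and driver were found within about 2 pixels of where they began. The hammer's position read 3.6 pixels off; nothing went near it, so I take that as detector scatter. I did not check the bangle again.

No check failed. The alignment in the air was judged only from the picture and the opening.

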